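# Lock off the runway lift

### The arm

A 6-joint arm with a two-finger parallel gripper is mounted at the origin on the work surface. World frame = base frame: x ahead of the robot, y to its left, z up, the work surface at z = 0. Lengths are in mm, angles in rad, forces in N, time in s.
With the tool pointing down it reaches from about 325 to 1000 mm from the base axis. Payload 5.1 kg.
Tool frame: the origin (TCP) lies at the very end of the fingers, on their centre line; the grasp point (between the pads) lies 19 mm behind it; z points along the fingers, y is the line along which they close (so a half turn about z gives the same grasp; the last joint's range is limited). The gripper opens to 85 mm and grips with 20 to 120 N. Pads are 22 mm wide; open, the fingers measure 114 mm over their backs; the gripper's body (76 mm by 85 mm) begins 54 mm behind the grasp point. The pads swing forward as they close: fully open they stand 13 mm farther back than shut.
Start: joints at [1.179, 0.124, 1.65, -0, 1.367, -0.083], TCP at [197.566, 619.235, 231.322] pointing down, gripper open.
Joint ranges: [-2.61, 2.61], [-1.02, 2.33], [0.03, 2.71], [-1.35, 4.49], [0.32, 2.68], [-2.91, 2.91]. Speed limits (rad/s): [2.57, 2.57, 3.14, 3.14, 3.14, 3.14].

### API

Orientations are given as a unit quaternion [w, x, y, z].
In Python, from cell import env, viewer, sign_off gives the robot as it stands.
- The arm moves only by the shell command python3 -m pendant 'ROWS' [FORCE]. ROWS is JSON, a list of rows, each a list of 7 numbers: the opening, from 0 (shut) to 1 (fully open), then the shift along the tool's x, y, z in cm, then the turn, a rotation vector about the tool's x, y, z in degrees. In form: [[claw, tx, ty, tz, wx, wy, wz], ...]. A call has 1 to 8 rows; each row shifts and turns the commanded pose from where the row before left it, along the tool's axes as they then stand; what a row does not reach is not made up. A row lasts 1/8 s, in which the tool goes at most 62.5 mm and 10.7 degrees, less where a joint would pass 70% of its speed; a pose out of reach is approached as far as the arm can. A call with a gripper value outside its range is refused whole. The fingers move at their own pace and stop on an object; FORCE is the grip in N (left out, the last holds). Time passes only in rows, so rows that do not move let the fingers close. It gives the time, the measured TCP pose, the force, the opening and the grip force at its end, in the units of the state.
- env.get_state(): the state, without advancing time (a new reading comes with each control period).
- viewer.snapshot(name): name is "side" or "top" or "wrist"; returns (picture, depth): 384x512x3 uint8, red, green, blue; 384x512 float32, mm along the optical axis (not along the pixel's ray), 0 where there is no reading.
- viewer.get_calibration(name): a dict with "vertical_fov" (degrees; the focal length in pixels is half the picture's height over the tangent of half this angle, whatever the lens; pixels are square), "cx", "cy" (the principal point, pixels), "k1" (the pictures are not rectified: a ray, as slopes to the right and down, at radius r is drawn at 1 + k1 r^2 times it, then the intrinsics apply), "T" (4x4, takes a point from camera to world coordinates). Camera axes: x right, y down, z forward; pixel columns grow to the right and rows downward; lengths in mm; the calibration is good to about 2 mm. A picture is of the moment at which its call begins: read the wrist's pose just before it. get_calibration takes no time and is no camera call; for the wrist camera it gives the pose at the moment of the call.
- sign_off(): hands the job in; it is judged then, once.
Trained networks look in the newest picture that a camera, given by its name, has taken for a name from the list of things; names that differ only in an ending like _2 or _b are one class to them, and where a whole thing is asked for, a point or a joint stands for the part that bears it (a point fixed in the world has none). Each returns a list of dicts, best first, with "conf" (0 to 1); they miss things now and then, are a little off and sometimes report something else, mostly with a low value. They report only what shows in the picture. A call takes as long as a camera call.
- viewer.cut_out(camera, query): "region" (384x512 bool, what is visible of it) and "centre" ([row, column] in pixels, amid what is visible of it).
- viewer.spot_point(camera, query): "centre" ([row, column] in pixels: a listed point, or the origin of a listed thing).
The state is a dict: "time_s": time; "joint_pos": joint angles; "qd": joint speeds; "joint_efforts": joint torques, N m; "position": TCP position; "tool_rot": TCP orientation; "wrist_force": force on the tool from outside, world axes, zero at the start; "wrist_torque": the same for the moment, N m; "opening": opening from 0.0 (shut) to 1.0 (fully open); "gripper_force": force on a finger pad.
Only numpy, scipy, OpenCV 4.12 (cv2) and the standard library are available. Lean on these libraries where they do the work, as an engineer would, in place of code of your own. Each camera call takes 0.05 s, during which the arm holds its last target. There are 200 camera calls.

### The job

Before anyone works under the car, stop both runways of the lift: press the two long bar switches on the bench fully down, each near its middle so that both ends go down together, and leave them down. Do not press the short bar switch; it belongs to another machine.

Things in the scene. Friction and masses are not known exactly. Their poses are not given: they have to be found in the camera images.
- long_a: Aluminium bar of one of two alike long switches: 200 mm along its x (points away from the robot within 0.3 rad), 40 wide (y), 16 thick. Origin: middle of its flat top, z up, 68 to 70 mm over the bench at first. About 11 N moves it down; it stays where pushed; firm stop with its top at 50 mm. It rocks about y on a spring (5 N m/rad), so an end pressed alone dips; let go, it levels.
- long_b: Aluminium bar of the other long switch: same size, origin, axes, heights and behaviour as long_a. Each bar stands in a blue open-topped box fixed to the bench, 224 x 64 mm, rim 44 mm over the bench, with a low bolted flange at each end; pressed home, the bar is still 6 mm proud of the rim.
- short: Bar of the short switch, not to be pressed: same make, heights and behaviour, but only 100 mm long (x), box 124 x 64 mm. Origin: middle of its top, z up. The three switches stand side by side in any order, middles 0.2 m or more apart; small loose things up to 60 mm tall may stand between them.

How it is judged:
By the outcome, as a careful person would: the job done as asked, in the order asked, and still so for the second after the job is handed in, with the robot touching nothing.
It also fails if it takes over 35 s, if anything falls off the work surface, if the arm or the gripper's body presses on something with over 40 N, if the wrist force passes 120 N, or if a joint passes its speed limit or range.

## Working session

There is one attempt and no reset: what is moved stays moved. The work goes in short steps, Python scripts to look and compute and a shell command to move; the robot and the scene stay as the last step left them, time stands still between calls to the robot, and variables do not carry over. Pictures are saved under pics/ and viewed, at most 10 in all, crops included, and the job is handed in when it is done.

```bash
mkdir -p pics; cat > h.py <<'E'
import numpy as np, cv2
from cell import env, viewer, sign_off
def pts(name, depth, mask=None):
    c=viewer.get_calibration(name); f=192/np.tan(np.radians(c["vertical_fov"])/2)
    K=np.array([[f,0,c["cx"]],[0,f,c["cy"]],[0,0,1]]); 
    m=(depth>0) if mask is None else mask&(depth>0)
    r,q=np.nonzero(m); d=depth[r,q].astype(float)
    u=cv2.undistortPoints(np.stack([q,r],1).astype(float)[:,None],K,np.array([c["k1"],0,0,0.]))[:,0]
    T=np.array(c["T"]); P=np.c_[u*d[:,None],d]
    return P@T[:3,:3].T+T[:3,3]
E
python3 - <<'E'
from h import *
s=env.get_state(); print(s["time_s"],s["position"],s["tool_rot"])
im,d=viewer.snapshot("top"); im2,d2=viewer.snapshot("side")
cv2.imwrite("pics/top.png",im[:,:,::-1]); cv2.imwrite("pics/side.png",im2[:,:,::-1])
for q in ["long_a","short"]:
  for o in viewer.cut_out("top",q):
    P=pts("top",d,o["region"]); 
    z=np.median(P[:,2]); P=P[abs(P[:,2]-z)<8]
    b=cv2.minAreaRect(P[:,:2].astype(np.float32)); print(q,o["conf"],o["centre"],len(P),z,b)
E
```

```text
0.0 [197.33952973 618.68224479 230.05712703] [-2.64975116e-04  1.53796501e-01  9.88101992e-01 -1.00918130e-03]
long_a 0.91 [184.3, 370.3] 1744 70.09681021018332 ((568.4169921875, -265.54803466796875), (42.351646423339844, 199.84161376953125), 83.48822784423828)
long_a 0.57 [205.7, 112.6] 1752 69.87915727465224 ((515.1056518554688, 289.1966247558594), (200.2249298095703, 42.67233657836914), 16.23821449279785)
short 0.71 [167.1, 234.3] 843 68.50916558699254 ((599.2359619140625, 27.454164505004883), (100.35470581054688, 39.91658020019531), 8.325369834899902)
```

View pics/top.png

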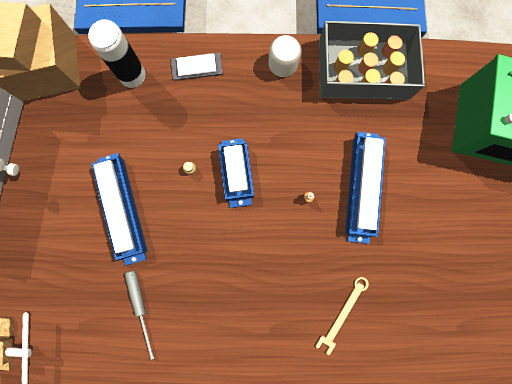

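View pics/side.png

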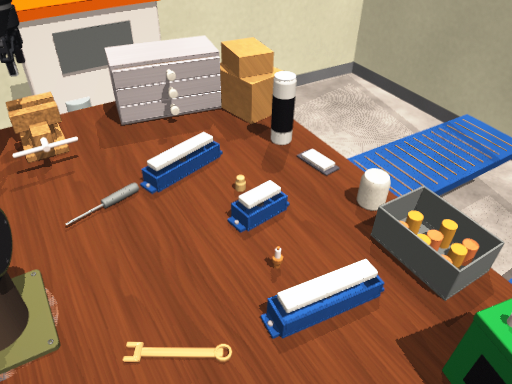

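```bash
python3 - <<'E'
from h import *
im,d=viewer.snapshot("top")
P=pts("top",d); m=(P[:,0]<760)&(P[:,2]>75)
for P0 in [P[m]]:
  g=np.round(P0[:,:2]/60).astype(int)
  for k in np.unique(g,axis=0): 
    z=P0[(g==k).all(1)]; print(k*60,len(z),z[:,2].max().round())
E
```

```text
[120 480] 44 85.0
[180 480] 341 98.0
[180 540] 98 99.0
[240 480] 171 97.0
[240 540] 54 98.0
[300 480] 45 85.0
[420 240] 1 75.0
[480 300] 1 76.0
[ 600 -240] 1 76.0
[600 540] 47 116.0
[ 660 -600] 29 109.0
[ 660 -540] 573 193.0
[ 660 -480] 725 177.0
[660 540] 6 81.0
[ 720 -540] 326 193.0
[ 720 -480] 767 177.0
[720 540] 138 109.0
[ 780 -540] 61 176.0
[ 780 -480] 111 176.0
[780 540] 43 113.0
```

The side picture confirms the layout: long bars at about (182,160) and (325,295), the short one at (258,205), and low loose objects between them. The only tall thing near the path is a toy plane, about 98 mm. I'm going above the left long bar now.

```bash
python3 -m pendant '[[0,-5,-2.7,0,0,0,0],[0,-5,-2.7,0,0,0,0],[0,-5,-2.7,0,0,0,0],[0,-5,-2.7,0,0,0,0],[0,-5,-2.7,1,0,0,0],[0,-5,-2.7,2,0,0,0],[0,-5,-2.8,3,0,0,0],[0,-5,-2.8,4,0,0,0]]'
python3 -m pendant '[[0,0,0,0,0,0,0]]'
python3 - <<'E'
from h import *
im,d=viewer.snapshot("wrist"); cv2.imwrite("pics/w1.png",im[:,:,::-1])
s=env.get_state(); print(s["position"],s["wrist_force"],s["opening"])
for cam in ["wrist"]:
  for o in viewer.cut_out(cam,"long_a"):
    P=pts(cam,d,o["region"]); z=np.median(P[:,2]); P=P[abs(P[:,2]-z)<8]
    print(o["conf"],z,cv2.minAreaRect(P[:,:2].astype(np.float32)))
E
```

```text
time_s: 1.25
position: [508.7, 294.5, 136.8]
tool_rot: [0.001, 0.154, 0.988, 0.001]
wrist_force: [0.9, 0.1, 0.5]
opening: -0.0
gripper_force: 0.0
time_s: 1.38
position: [506.6, 292.3, 132.6]
tool_rot: [-0.003, 0.156, 0.988, -0.002]
wrist_force: [-0.6, -0.8, 0.9]
opening: 0.003
gripper_force: 0.0
[506.69212175 294.14086174 134.59190964] [-0.26139843 -0.05445708  0.63479261] -0.0005278181942209295
0.83 73.01076999026408 ((501.1951599121094, 288.70098876953125), (170.9385223388672, 40.514305114746094), 17.21515655517578)
```

View pics/w1.png

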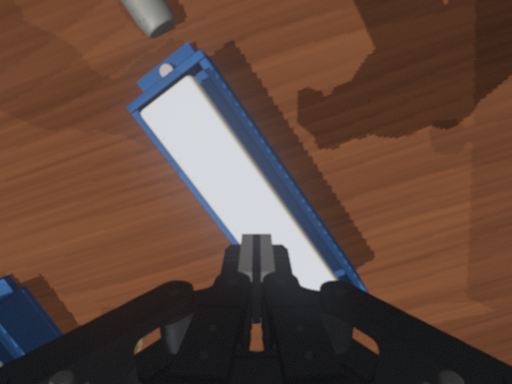

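The wrist picture shows the whole near half of the bar, with the shut fingertips over it at (256,235). The two cameras put its middle near (515,291). I'll shift x by about 8 mm, then press.

```bash
python3 -m pendant '[[0,-0.8,0,2,0,0,0],[0,0,0,3,0,0,0],[0,0,0,1,0,0,0],[0,0,0,0.5,0,0,0],[0,0,0,0.5,0,0,0],[0,0,0,0.5,0,0,0],[0,0,0,0,0,0,0]]'
```

```text
time_s: 2.35
position: [515.0, 294.1, 63.8]
tool_rot: [0.0, 0.154, 0.988, 0.001]
wrist_force: [-3.5, 0.1, 6.9]
opening: 0.001
gripper_force: 3.1
```

```bash
python3 -m pendant '[[0,0,0,0.5,0,0,0],[0,0,0,0.4,0,0,0],[0,0,0,0,0,0,0]]';  python3 -m pendant '[[0,0,0,0.3,0,0,0],[0,0,0,0,0,0,0]]'
```

```text
time_s: 2.72
position: [515.1, 294.1, 55.1]
tool_rot: [0.0, 0.154, 0.988, 0.001]
wrist_force: [-4.8, -1.4, 7.0]
opening: -0.003
gripper_force: 3.8
time_s: 2.98
position: [515.1, 294.2, 52.3]
tool_rot: [0.0, 0.154, 0.988, 0.001]
wrist_force: [-5.4, -1.5, 8.1]
opening: 0.004
gripper_force: 4.3
```

```bash
python3 -m pendant '[[0,0,0,0.3,0,0,0],[0,0,0,0,0,0,0]]';  python3 -m pendant '[[0,0,0,0.2,0,0,0],[0,0,0,0,0,0,0]]'
```

```text
time_s: 3.22
position: [515.3, 294.2, 49.9]
tool_rot: [0.0, 0.154, 0.988, 0.001]
wrist_force: [-6.1, -2.2, 11.3]
opening: 0.003
gripper_force: 5.7
time_s: 3.48
position: [515.4, 294.3, 49.8]
tool_rot: [0.0, 0.154, 0.988, 0.0]
wrist_force: [-10.1, -3.7, 21.8]
opening: -0.001
gripper_force: 10.7
```

```bash
python3 -m pendant '[[0,0,0,0.2,0,0,0],[0,0,0,0,0,0,0]]';  python3 -m pendant '[[0,0,0,-2,0,0,0],[0,0,0,-5,0,0,0],[0,0,0,-5,0,0,0],[0,3,0,0,0,0,0],[0,5,0,0,0,0,0],[0,5,0,0,0,0,0],[0,0,0,0,0,0,0]]'
cat > chk.py <<'E'
from h import *
im,d=viewer.snapshot("top"); print(env.get_state()["position"],env.get_state()["wrist_force"])
for q in ["long_a","short"]:
  for o in viewer.cut_out("top",q):
    P=pts("top",d,o["region"]); z=np.median(P[:,2]); P=P[abs(P[:,2]-z)<6]
    (c,_,_)=b=cv2.minAreaRect(P[:,:2].astype(np.float32))
    A=np.c_[P[:,:2]-np.array(c),np.ones(len(P))]; k=np.linalg.lstsq(A,P[:,2],rcond=None)[0]
    print(q,o["conf"],len(P),b,"slope x,y, z",k.round(3))
E
python3 chk.py
```

```text
time_s: 3.72
position: [515.5, 294.3, 49.6]
tool_rot: [-0.0, 0.154, 0.988, 0.0]
wrist_force: [-15.9, -6.4, 31.1]
opening: 0.001
gripper_force: 15.6
time_s: 4.6
position: [388.7, 333.9, 163.3]
tool_rot: [0.0, 0.152, 0.988, 0.001]
wrist_force: [1.0, 0.2, -0.1]
opening: -0.001
gripper_force: 0.0
[390.16516896 333.62087652 163.56977846] [-0.104941    0.05879267  0.23905799]
long_a 0.91 1706 ((569.5626220703125, -265.747314453125), (42.06340026855469, 201.29989624023438), 83.94657897949219) slope x,y, z [-2.0000e-03 -1.7000e-02  7.0092e+01]
long_a 0.88 1630 ((515.5502319335938, 289.54022216796875), (200.8270263671875, 41.9432258605957), 17.004098892211914) slope x,y, z [-4.0000e-03  7.0000e-03  5.0716e+01]
short 0.76 847 ((599.3301391601562, 27.40038299560547), (100.41432189941406, 39.8491325378418), 8.377236366271973) slope x,y, z [-3.0000e-03 -0.0000e+00  6.8593e+01]
```

The first bar is down and level, with its top at about 50 mm. Next, the second one.

```bash
python3 -m pendant '[[0,-3.2,-4.7,0,0,0,0],[0,-3.2,-4.7,0,0,0,0],[0,-3.2,-4.7,0,0,0,0],[0,-3.2,-4.7,0,0,0,0],[0,-3.2,-4.7,0,0,0,0],[0,-3.2,-4.7,0,0,0,0],[0,-3.2,-4.7,0,0,0,0],[0,-3.2,-4.7,0,0,0,0]]'
python3 -m pendant '[[0,-3.2,-4.7,0,0,0,0],[0,-3.2,-4.7,0,0,0,0],[0,-3.3,-4.7,2,0,0,0],[0,0,0,2,0,0,0],[0,0,0,0,0,0,0],[0,0,0,0,0,0,0]]'
python3 - <<'E'
from h import *
im,d=viewer.snapshot("wrist"); cv2.imwrite("pics/w2.png",im[:,:,::-1])
for i in range(3):
  viewer.snapshot("wrist") if i else 0; s=env.get_state(); print(s["position"])
im,d=viewer.snapshot("wrist")
for o in viewer.cut_out("wrist","long_a"):
    P=pts("wrist",d,o["region"]); z=np.median(P[:,2]); P=P[abs(P[:,2]-z)<8]
    print(o["conf"],z,cv2.minAreaRect(P[:,:2].astype(np.float32)))
E
```

```text
time_s: 5.75
position: [521.4, -106.5, 163.1]
tool_rot: [0.001, 0.155, 0.988, -0.0]
wrist_force: [-0.2, 1.0, 0.9]
opening: 0.001
gripper_force: 0.0
time_s: 6.5
position: [570.0, -266.4, 123.0]
tool_rot: [0.0, 0.154, 0.988, 0.0]
wrist_force: [-0.3, 0.1, 0.3]
opening: -0.001
gripper_force: 0.0
[ 570.29919923 -266.35271353  123.56668295]
[ 570.48252475 -266.35543479  123.9147132 ]
[ 570.50419655 -266.35038673  124.01226564]
0.79 70.07797488701206 ((568.1278076171875, -266.5013427734375), (40.22187805175781, 196.99468994140625), 83.8617935180664)
```

View pics/w2.png

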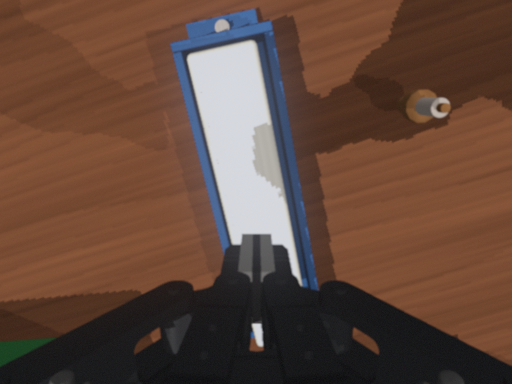

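The wrist picture shows the fingertips at (256,235), over the second bar. The TCP is within 2 mm of its middle, so I'll press.

```bash
python3 -m pendant '[[0,0.1,0,3,0,0,0],[0,0,0,2,0,0,0],[0,0,0,0.5,0,0,0],[0,0,0,0.5,0,0,0],[0,0,0,0.5,0,0,0],[0,0,0,0.3,0,0,0],[0,0,0,0,0,0,0]]';  python3 -m pendant '[[0,0,0,0.3,0,0,0],[0,0,0,0.3,0,0,0],[0,0,0,0,0,0,0]]'
```

```text
time_s: 7.62
position: [568.7, -266.2, 56.0]
tool_rot: [-0.001, 0.154, 0.988, 0.0]
wrist_force: [-3.8, 2.9, 6.7]
opening: 0.004
gripper_force: 3.5
time_s: 8.0
position: [568.8, -266.2, 50.2]
tool_rot: [-0.001, 0.154, 0.988, 0.0]
wrist_force: [-5.0, 3.0, 8.2]
opening: 0.001
gripper_force: 4.3
```

```bash
python3 -m pendant '[[0,0,0,0.2,0,0,0],[0,0,0,0.2,0,0,0],[0,0,0,0,0,0,0]]';  python3 -m pendant '[[0,0,0,0.2,0,0,0],[0,0,0,0,0,0,0]]'; python3 -m pendant '[[0,0,0,-2,0,0,0],[0,0,0,-5,0,0,0],[0,0,0,-5,0,0,0],[0,5,0,0,0,0,0],[0,5,0,0,0,0,0],[0,4,0,0,0,0,0],[0,0,0,0,0,0,0],[0,0,0,0,0,0,0]]'; python3 chk.py
```

```text
time_s: 8.38
position: [569.0, -266.3, 49.7]
tool_rot: [-0.001, 0.154, 0.988, 0.0]
wrist_force: [-13.7, 8.3, 26.3]
opening: 0.004
gripper_force: 12.8
time_s: 8.62
position: [569.1, -266.3, 49.6]
tool_rot: [-0.002, 0.153, 0.988, 0.001]
wrist_force: [-17.8, 9.4, 34.3]
opening: -0.0
gripper_force: 17.3
time_s: 9.62
position: [436.3, -224.4, 163.2]
tool_rot: [0.001, 0.154, 0.988, -0.0]
wrist_force: [0.8, 0.4, -0.3]
opening: -0.004
gripper_force: 0.0
[ 436.5451019  -224.54957269  163.22182739] [-0.54090433 -0.12959763  0.12150377]
long_a 0.76 1644 ((569.2275390625, -265.6221008300781), (42.37086868286133, 201.58279418945312), 83.74037170410156) slope x,y, z [-0.0000e+00 -9.0000e-03  5.0029e+01]
short 0.72 842 ((599.1629638671875, 27.331026077270508), (100.31381225585938, 40.003692626953125), 8.213857650756836) slope x,y, z [ 3.0000e-03 -3.0000e-03  6.8587e+01]
```

```bash
python3 - <<'E'
from h import *
im,d=viewer.snapshot("top"); P=pts("top",d); z=[]
for t in (-85,0,85):
  c=np.array([515.3+t*.957,289.4+t*.29]); z.append(np.median(P[np.hypot(*(P[:,:2]-c).T)<10,2]))
print(z)
if max(z)<52.5: print(sign_off())
E
```

```text
[np.float64(51.24094369161446), np.float64(50.480236792368146), np.float64(50.79040303192244)]
the job is handed in; nothing more can be done
None
```

Both long bar switches are pressed fully down and level, with their tops at about 50 mm. The short switch was left untouched, the arm is clear of everything, and the job was handed in at about 10 s.

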